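# Load the tester's magazine rail and clear the short modules

### The job

Load the three long converter modules into the sloping magazine rail so that they lie one behind the other in its tube: the gold reference unit goes in first, because it has to be tested first, then the two black ones, each on its pins with its white-banded end pointing down the slope. Set the two short silver modules on their pins in the blue tray, one in each compartment. Do not drop anything in from a height, and leave the loupe and the bottle standing where they are.

Things in the scene. Friction and masses are not known exactly. Their poses are not given: they have to be found in the camera images.
- gold_unit: Gold reference unit: long converter module with a gold-coloured case 50.8 x 25.4 x 11 mm on pins 4 mm long: top 15 mm above the mat; 35 g. A white band 10 mm wide crosses top and sides near one end, the input end. Origin: centre in plan, at the pin tips. +x points along the length to the white-banded end, y across the width, z up.
- black_unit_1: Black production unit: long converter module with a black case 50.8 x 25.4 x 11 mm on pins 4 mm long: top 15 mm above the mat; 35 g. A white band 10 mm wide crosses top and sides near one end, the input end. Origin: centre in plan, at the pin tips. +x points along the length to the white-banded end, y across the width, z up. One of two alike and interchangeable.
- black_unit_2: Black production unit, like the other one: black case 50.8 x 25.4 x 11 mm on pins 4 mm long: top 15 mm above the mat; 35 g. A white band 10 mm wide crosses top and sides near one end, the input end. Origin: centre in plan, at the pin tips. +x points along the length to the white-banded end, y across the width, z up.
- short_unit_1: Short square converter module: bright silver, almost white case 25.4 x 25.4 x 11 mm with a small dark grey patch on top and no band, on pins 4 mm long, top 15 mm above the mat (20 g). One of two alike and interchangeable. Origin: centre in plan, at the tips of the pins; x and y along its sides, z up.
- short_unit_2: Short square converter module: bright silver, almost white case 25.4 x 25.4 x 11 mm with a small dark grey patch on top and no band, on pins 4 mm long, top 15 mm above the mat (20 g). One of two alike and interchangeable. Origin: centre in plan, at the tips of the pins; x and y along its sides, z up.
- rail: Aluminium magazine tube, slope 27 degrees, fixed on a white stand; polished, so modules slide down it by themselves. Origin: middle of its floor at the black end stop, the LOW end, 34 mm above the mat. x uphill, y across, z square to the floor. Inside 32 mm wide, 167 mm long, lips over both edges (underside 19, top 22 mm above floor, slot 22 mm). Holds 3 modules, centred at x = 25, 76, 127 mm.
- shoe: Open loading shoe, the upper 85 mm of the sloping rail, in line with the tube. Origin: where a module's underside centre is set down, on the floor's middle, 40 mm uphill of the tube's mouth, 128 mm above the mat; axes as the rail's. Guides 6 mm high, 38 mm apart narrowing to 32 at the mouth, and 40 apart at the top end; no guides and floor only 24 mm wide within 20 mm of the origin, for fingers.
- tray: Shallow blue parts tray, fixed, 190 x 120 mm outside, 20 mm high, walls and floor 3 mm thick. A divider across its middle makes two compartments, each about 90 x 114 mm inside, centred 47 mm either side of the origin along x. Origin: centre of its underside; x along the length, z up; floor 3 mm above the origin.
- loupe: Black eye loupe standing among the modules, 30 mm high, 40 mm diameter at the foot, with a glass top. Origin: centre of its foot. A bystander.
- bottle: Small clear bottle with a blue cap, 28 mm diameter, 72 mm high, standing beyond the modules. Origin: centre of its foot. A bystander. Everything stands on a green bench mat whose upper face is 3 mm above the bench top (z = 0.003).
Things that resemble listed ones, but are neither listed nor needed, are in the scene too. What is shaped like the black_unit_1 but red is not meant.

How it is judged:
By the outcome, as a careful person would: the job done as asked, in the order asked, and still so for the second after the job is handed in, with the robot touching nothing.
It also fails if it takes over 128 s, if anything falls off the work surface, if the arm or the gripper's body presses on something with over 40 N, if the wrist force passes 120 N, or if a joint passes its speed limit or range.

### The arm

A 6-joint arm with a two-finger parallel gripper is mounted at the origin on the work surface. World frame = base frame: x ahead of the robot, y to its left, z up, the work surface at z = 0. Lengths are in m, angles in rad, forces in N, time in s.
With the tool pointing down it reaches from about 0.25 to 0.725 m from the base axis. Payload 4 kg.
Tool frame: the origin (TCP) lies midway between the tips of the shut fingers; the grasp point (between the pads) lies grip_point_offset behind it (grip_point_offset is the distance from the TCP to the grasp point, in m); z points along the fingers, y is the line along which they close (so a half turn about z gives the same grasp; the last joint's range is limited). The gripper opens to 85 mm and grips with 20 to 120 N. Pads are 22 mm wide; open, the fingers measure 114 mm over their backs; the gripper's body (76 mm by 85 mm) begins 54 mm behind the grasp point. The pads swing forward as they close: fully open they stand 13 mm farther back than shut.
Start: joints at [1.186, 0.241, 0.005, 1.335, 0, 1.571], TCP at [0.188, 0.463, 0.231] pointing down, gripper open.
Joint ranges: [-2.72, 2.72], [-1.05, 1.87], [-1.09, 1.28], [-1.99, 2.15], [-1.42, 1.44], [-3.14, 3.14]. Speed limits (rad/s): [2.79, 2.79, 3.14, 3.14, 3.14, 3.14].

### API

Orientations are given as a unit quaternion [x, y, z, w].
In Python, from workcell import * gives the robot as it stands. The module is installed in compiled form; this text tells all that it offers.
- The arm moves only by the tool arm_command, never from a script. Its arguments are lists of equal length, an entry for each row: "slide": the shift along the tool's x, y, z in cm, a list of three; "spin": the turn about the tool's z in degrees. A call has exactly 5 rows; each row is the pose to reach, as a shift and turn from the pose commanded when the call began, along the tool's axes at that moment; what a row does not reach only later rows make up. A row lasts 1/8 s, in which the tool goes at most 62.5 mm and 10.7 degrees, less where a joint would pass 70% of its speed; a pose out of reach is approached as far as the arm can. A call with a gripper value outside its range is refused whole. "jaw" is the finger opening in cm, from 0 to 8.54, set as the call begins (left out, the last holds). The fingers move at their own pace and stop on an object; the grip force is fixed at half the most. Time passes only in rows, so rows that repeat a pose let the fingers close, or fill a call up. It gives the time, the measured TCP pose, the force, the opening and the grip force at its end, in the units of the state.
- get_obs(): the state, without advancing time (a new reading comes with each control period).
- camera(name): name is "scene" or "top" or "wrist"; returns a dict with "pixels" (420x560x3 uint8, red, green, blue), "range_z" (420x560 float32, m along the optical axis (not along the pixel's ray), 0 where there is no reading), "intrinsics" (3x3 intrinsics, pixels), "rvec" (rotation vector, rad) and "tvec" (3), from world to camera coordinates, as OpenCV has them. Camera axes: x right, y down, z forward; pixel columns grow to the right and rows downward; lengths in m; the calibration is good to about 2 mm. The wrist camera is an equidistant fisheye: a pixel r from the principal point sees the ray r / f radians off the axis. A picture is of the moment at which its call begins.
- job_done(): hands the job in; it is judged then, once.
Trained networks look in a picture, given as the dict that the camera call returned (one of the last four; its "shot" number tells which), for a name from the list of things; names that differ only in an ending like _2 or _b are one class to them, and where a whole thing is asked for, a point or a joint stands for the part that bears it (a point fixed in the world has none). Each returns a list of dicts, best first, with "confidence" (0 to 1); they miss things now and then, are a little off and sometimes report something else, mostly with a low value. They report only what shows in the picture. A call takes as long as a camera call. They do not tell look-alikes from the thing itself.
- recognise(picture, thing): "centre" ([column, row] in pixels, amid what is visible of it).
- landmark_of(picture, thing): "centre" ([column, row] in pixels: a listed point, or the origin of a listed thing).
The state is a dict: "clock": time; "joint_pos": joint angles; "joint_vel": joint speeds; "tau": joint torques, N m; "eef_pos": TCP position; "tool_rot": TCP orientation; "ft_force": force on the tool from outside, world axes, zero at the start; "ft_torque": the same for the moment, N m; "grip_width": finger opening in m; "grasp_force": force on a finger pad.
Only numpy, scipy, OpenCV 4.12 (cv2) and the standard library are available. Lean on these libraries where they do the work, as an engineer would, in place of code of your own. Each camera call takes 0.05 s, during which the arm holds its last target. There are 200 camera calls.

## Working session

There is one attempt and no reset: what is moved stays moved. The work goes in short steps, Python scripts to look and compute and a tool call to move; the robot and the scene stay as the last step left them, time stands still between calls to the robot, and variables do not carry over. Pictures are saved under pics/ and viewed, at most 14 in all, crops included, and the job is handed in when it is done.

Besides the shell and the picture viewer there is one more tool, called after "Call:" in YAML: its name, and indented under it one key for each argument. arm_command: Moves the arm, as the interface text tells. Its arguments: {"type":"object","properties":{"slide":{"type":"array","items":{"type":"array","items":{"type":"number"}}},"spin":{"type":"array","items":{"type":"number"}},"jaw":{"type":"number"}},"required":["slide","spin"]}

```bash
mkdir -p pics
cat > h.py <<'E'
from workcell import *
import numpy as np, cv2
from scipy.spatial.transform import Rotation as R
def save(p,n): cv2.imwrite('pics/'+n,cv2.cvtColor(p['pixels'],cv2.COLOR_RGB2BGR))
def unproj(p,u,v,z=None):
    K=p['intrinsics'];Rm=cv2.Rodrigues(np.array(p['rvec'],float))[0];t=np.array(p['tvec'],float).ravel()
    d=np.array([(u-K[0,2])/K[0,0],(v-K[1,2])/K[1,1],1.])
    if z is None:
        return Rm.T@(d*p['range_z'][int(round(v)),int(round(u))]-t)
    c=-Rm.T@t;w=Rm.T@d
    return c+w*(z-c[2])/w[2]
E
cat > a.py <<'E'
from h import *
o=get_obs();print({k:np.round(v,3).tolist() for k,v in o.items()}); print(grip_point_offset if 'grip_point_offset' in globals() else '')
for n in ['scene','top']:
    p=camera(n);save(p,n+'0.png')
    print(n,np.round(p['intrinsics'],1).tolist(),np.round(p['tvec'],3).ravel())
    for th in ['gold_unit','black_unit_1','short_unit_1','rail','shoe','tray','loupe','bottle']:
        print(th,[(np.round(r['centre']).tolist(),round(r['confidence'],2),np.round(unproj(p,*r['centre']),3).tolist()) for r in recognise(p,th)])
E
python3 a.py
```

```text
{'clock': 0.0, 'joint_pos': [1.186, 0.241, 0.004, 1.335, -0.0, 1.571], 'joint_vel': [0.001, 0.001, 0.0, 0.001, -0.0, 0.001], 'tau': [-0.001, -37.232, 25.241, 0.017, 0.0, -0.0], 'eef_pos': [0.187, 0.463, 0.23], 'tool_rot': [0.191, 0.982, -0.001, -0.0], 'ft_force': [0.035, -0.389, -0.375], 'ft_torque': [-0.031, 0.052, 0.009], 'grasp_force': 0.0, 'grip_width': 0.085}
0.0187
scene [[510.3, 0.0, 279.8], [0.0, 510.3, 212.6], [0.0, 0.0, 1.0]] [ 0.286 -0.262  1.519]
gold_unit [([312.0, 215.0], 0.5, [0.453, 0.004, 0.02])]
black_unit_1 [([221.0, 215.0], 0.65, [0.556, -0.185, 0.02]), ([260.0, 208.0], 0.57, [0.491, -0.117, 0.019]), ([257.0, 183.0], 0.53, [0.416, -0.166, 0.019]), ([327.0, 289.0], 0.52, [0.633, 0.127, 0.02])]
short_unit_1 [([272.0, 268.0], 0.67, [0.639, 0.0, 0.019]), ([357.0, 229.0], 0.5, [0.443, 0.116, 0.019])]
rail [([447.0, 256.0], 0.89, [0.493, 0.324, 0.095])]
shoe []
tray [([182.0, 182.0], 0.91, [0.498, -0.344, 0.008]), ([260.0, 209.0], 0.26, [0.494, -0.114, 0.019])]
loupe [([230.0, 246.0], 0.79, [0.634, -0.11, 0.025])]
bottle [([256.0, 307.0], 0.81, [0.748, 0.023, 0.029])]
top [[503.8, 0.0, 279.0], [0.0, 503.8, 217.8], [0.0, 0.0, 1.0]] [-0.004  0.566  1.104]
gold_unit [([277.0, 274.0], 0.67, [0.439, -0.005, 0.021])]
black_unit_1 [([346.0, 286.0], 0.83, [0.411, -0.161, 0.017]), ([323.0, 255.0], 0.81, [0.482, -0.11, 0.021]), ([222.0, 194.0], 0.72, [0.626, 0.12, 0.022]), ([355.0, 225.0], 0.52, [0.551, -0.185, 0.019])]
short_unit_1 [([222.0, 276.0], 0.43, [0.437, 0.119, 0.02])]
rail [([119.0, 255.0], 0.63, [0.484, 0.332, 0.091])]
shoe [([103.0, 200.0], 0.59, [0.594, 0.351, 0.145])]
tray [([424.0, 246.0], 0.89, [0.5, -0.344, 0.007])]
loupe [([324.0, 196.0], 0.78, [0.616, -0.115, 0.034])]
bottle [([266.0, 149.0], 0.49, [0.724, 0.017, 0.049])]
```

View pics/top0.png

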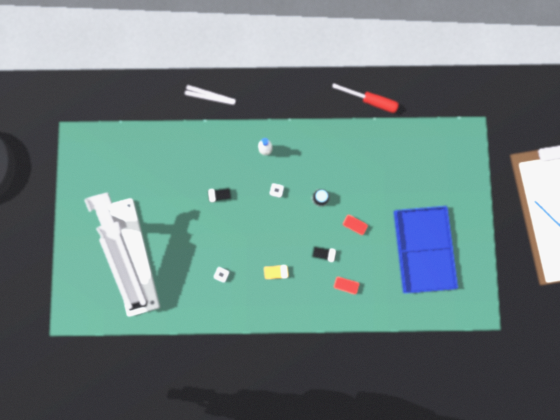

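View pics/scene0.png

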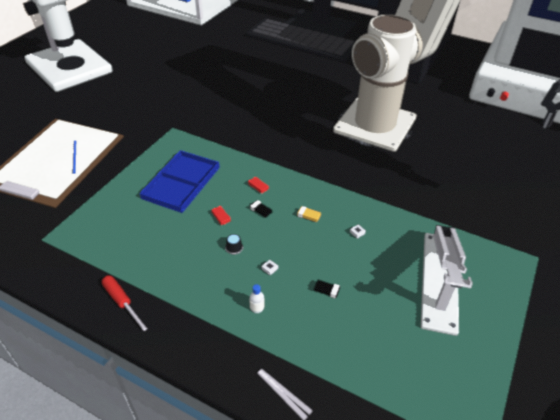

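The top view shows gold at (277,272) with its band to the right. The blacks are at (220,195), band left, and (324,254), band right. The silver modules are at (277,190) and (222,275). The look-alikes are the red units at (355,225) and (346,286), which I'll leave alone. The rail's low end is near (135,308) and the shoe near (103,200). The scene view agrees.

```bash
cat > seg.py <<'E'
from h import *
def seg(p,seed,r=20,z=0.018):
    im=p['pixels'].astype(int);R_,G,B=im[...,0],im[...,1],im[...,2]
    hsv=cv2.cvtColor(p['pixels'],cv2.COLOR_RGB2HSV).astype(int)
    K=p['intrinsics'];Rm=cv2.Rodrigues(np.array(p['rvec'],float))[0];t=np.array(p['tvec'],float).ravel()
    vv,uu=np.mgrid[0:420,0:560];P=((np.dstack([(uu-K[0,2])/K[0,0],(vv-K[1,2])/K[1,1],np.ones_like(uu)])*p['range_z'][...,None])-t)@Rm
    return P
if __name__=='__main__':
    ims=[]
    for n,seeds in [('top',dict(gold=(277,272),b1=(220,195),b2=(324,254),s1=(277,190),s2=(222,275))),('scene',dict(gold=(309,214),b1=(327,289),b2=(261,209),s1=(270,268),s2=(358,231)))]:
        p=camera(n);P=seg(p,None)
        hsv=cv2.cvtColor(p['pixels'],cv2.COLOR_RGB2HSV).astype(int)
        for k,(u,v) in seeds.items():
            w=np.zeros((420,560),bool);w[v-20:v+21,u-25:u+26]=1
            m=w&(P[...,2]>0.0115)&(P[...,2]<0.025)
            nl,lab,st,c=cv2.connectedComponentsWithStats(m.astype(np.uint8));i=lab[v,u] or 1+np.argmax(st[1:,4])
            q=P[lab==i];rc=cv2.minAreaRect((q[:,:2]*1000).astype(np.float32))
            wh=q[p['pixels'][lab==i].min(1)>170] 
            print(n,k,len(q),np.round(rc[0],1),np.round(rc[1],1),round(rc[2],1),'mean',np.round(q.mean(0)*1000,1),'white',np.round(wh.mean(0)*1000,1) if len(wh) else None)
        c=p['pixels'][170:330,60:180] if n=='top' else p['pixels'][210:340,400:500]
        ims.append(cv2.resize(c,(400,530),interpolation=cv2.INTER_CUBIC))
        np.savez('pc_'+n,P=P,C=p['pixels'])
    cv2.imwrite('pics/rail.png',cv2.cvtColor(np.hstack(ims),cv2.COLOR_RGB2BGR))
E
python3 seg.py
```

```text
top gold 253 [446.9  -2.8] [50.  26.9] 89.7 mean [446.1  -3.4  19. ] white [446.7 -19.7  19.4]
top b1 250 [626.9 125.7] [26.3 50.3] 7.3 mean [626.3 125.5  19.1] white [624.2 143.8  19.2]
top b2 254 [ 486.3 -112.6] [51.  25.9] 78.6 mean [ 486.3 -112.6   19.1] white [ 482.8 -129.3   19.4]
top s1 123 [635.   -7.1] [24.9 26.6] 75.3 mean [634.2  -6.9  19.2] white [634.2  -7.   19.2]
top s2 128 [442. 121.] [25.3 25.3] 64.9 mean [442.  120.8  19.1] white [442.  120.7  19.1]
scene gold 204 [447.6  -6.2] [28.6 51.5] 1.2 mean [449.5  -5.4  18.3] white [449.  -23.6  19. ]
scene b1 287 [627.6 122.9] [29.  51.4] 4.9 mean [629.4 123.7  17.9] white [626.  141.   18.8]
scene b2 197 [ 487.8 -115.6] [52.8 27.5] 77.6 mean [ 489.9 -114.9   18.3] white [ 484.4 -132.5   19.7]
scene s1 138 [636.1  -9.8] [27.3 27.1] 78.4 mean [637.4  -8.5  17.8] white [637.1  -6.7  18.1]
scene s2 113 [443.3 119.2] [27.1 27.6] 62.1 mean [445.  118.5  17.9] white [444.3 120.4  18.1]
```

View pics/rail.png

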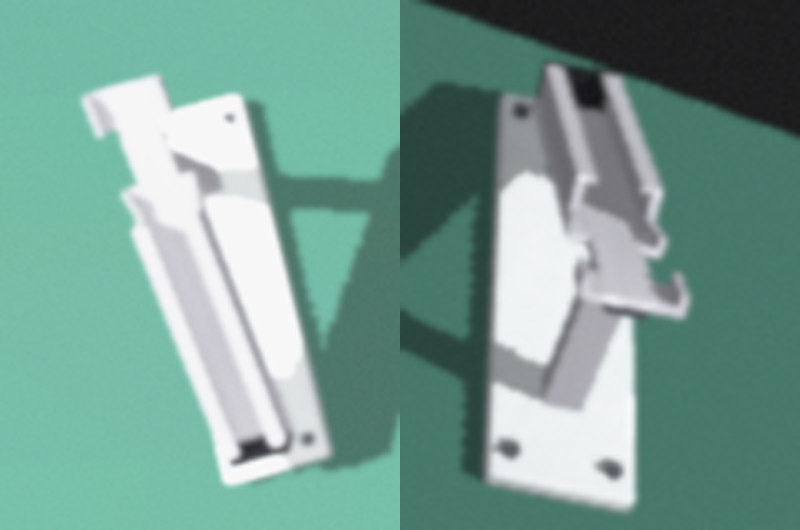

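```bash
cat > rail.py <<'E'
from h import *
from scipy.optimize import differential_evolution as de
th=np.radians(27)
def loc(P,x0,y0,yaw):
    d=P-[x0,y0,.037];c,s=np.cos(yaw),np.sin(yaw)
    a=d[:,0]*c+d[:,1]*s;b=-d[:,0]*s+d[:,1]*c
    return a*np.cos(th)+d[:,2]*np.sin(th),b,-a*np.sin(th)+d[:,2]*np.cos(th)
def cost(q,P):
    x,y,z=loc(P,*q);ay=abs(y)
    h=np.full(len(x),9.)
    t=(x>0)&(x<.167);h[t&(ay<.011)]=0;h[t&(ay>.011)&(ay<.0175)]=.022
    h[(x>.167)&(x<.187)&(ay<.015)]=0
    h[(x>.187)&(x<.227)&(ay<.012)]=0
    h[(x>.227)&(x<.252)&(ay<.0185)]=0
    return np.minimum(abs(z-h),.006).mean()*1e3
for n in ['top','scene','both']:
    P=np.vstack([np.load(f'pc_{k}.npz')['P'].reshape(-1,3) for k in (['top','scene'] if n=='both' else [n])])
    P=P[(P[:,0]>.3)&(P[:,0]<.7)&(P[:,1]>.22)&(P[:,1]<.45)&(P[:,2]>.04)]
    r=de(cost,[(.34,.46),(.26,.36),(-.2,.6)],args=(P,),seed=1,maxiter=80)
    x0,y0,w=r.x;s=.207*np.cos(th)
    print(n,len(P),r.fun,np.round(r.x,4),np.degrees(w),'shoe',x0+s*np.cos(w),y0+s*np.sin(w))
    x,y,z=loc(P,*r.x)
    for a,b in [(.01,.16),(.19,.225),(.232,.25)]:
        m=(x>a)&(x<b);f=m&(abs(y)<.01)
        print('  y range',np.percentile(y[m&(z>-.003)],[2,98]),'floor z',np.median(z[f]))
# tray
P=np.vstack([np.load(f'pc_{k}.npz')['P'].reshape(-1,3) for k in ['top']])
C=np.load('pc_top.npz')['C'].reshape(-1,3).astype(int)
m=(C[:,2]>C[:,0]+50)&(C[:,2]>C[:,1]+50)&(P[:,0]>.35)&(P[:,0]<.65)&(P[:,1]<-.2)&(P[:,1]>-.5)
print('tray',m.sum(),cv2.minAreaRect((P[m,:2]*1000).astype(np.float32)))
E
python3 rail.py
```

```text
top 2650 3.4205019260666507 [0.3823 0.3042 0.2588] 14.826958613034156 shoe 0.5605878983679189 0.351413554700688
  y range [-0.02307113  0.01773233] floor z 0.0002875001473582727
  y range [-0.01309104  0.01110657] floor z 5.521507888385513e-05
  y range [-0.02370319  0.02140969] floor z -0.00025827312669399194
scene 1670 3.922238924237179 [0.3839 0.2991 0.2625] 15.041033671214203 shoe 0.5620393186907683 0.3469253503642742
  y range [-0.02141971  0.01896174] floor z 0.0002797663752873124
  y range [-0.0114344   0.01257124] floor z -0.0009563052537256908
  y range [-0.02236535  0.0220812 ] floor z -0.0005643537585742486
both 4320 3.6829243543300336 [0.3828 0.3047 0.2552] 14.620146620452564 shoe 0.561221118290461 0.3512872439763979
  y range [-0.02547373  0.01715357] floor z 0.0006234503320413295
  y range [-0.01589039  0.01115178] floor z -0.00015634198268901778
  y range [-0.02620108  0.02116624] floor z -0.0002568924528922531
tray 4584 ((492.99273681640625, -348.6033020019531), (191.86618041992188, 129.41412353515625), 4.362795829772949)
```

Both cameras agree to about 3 mm. The gold choice is clear: it's the only yellow unit, and the reds at (355,225) and (346,286) are rejected. I'll check it close up from the wrist camera once I'm above it.

```bash
cat > plan.py <<'E'
# plan x y z phi(deg of closing axis) ; ... in mm
from h import *
import sys
o=get_obs();p=np.array(o['eef_pos'])*1e3;Y=R.from_quat(o['tool_rot']).as_matrix()[:,1];phi=np.degrees(np.arctan2(Y[1],Y[0]))
print('at',np.round(p,1),'phi',round(phi,1),'t',round(o['clock'],2),'w',round(o['grip_width']*1e3,1),'F',np.round(o['ft_force'],1),'j',np.round(np.degrees(o['joint_pos']),0))
for w in ' '.join(sys.argv[1:]).split(';'):
    if not w.strip(): continue
    t=np.array([float(v) for v in w.split()]);f0,p0=phi,p
    d=t[3]-f0;d=d if abs(d)<=200 and len(t)>4 else (d+180)%360-180
    n=max(1,int(np.ceil(max(abs(d)/53,np.linalg.norm(t[:3]-p0)/310))))
    for k in range(1,n+1):
        q=p0+(t[:3]-p0)*k/n;a=np.radians(phi);e=q-p
        ty=e[0]*np.cos(a)+e[1]*np.sin(a);tx=-e[0]*np.sin(a)+e[1]*np.cos(a)
        print('slide',np.round([tx/10,ty/10,-e[2]/10],2),'spin',round(-d/n,1))
        p=q;phi=phi+d/n
E
python3 plan.py "447 -4.5 120 180.5"
```

```text
at [187.7 463.4 231.3] phi 68.0 t 1.0 w 85.3 F [0.2 0.7 0.7] j [68. 14.  0. 77.  0. 90.]
slide [-13.87 -11.21   3.71] spin -37.5
slide [ -4.17 -17.34   3.71] spin -37.5
slide [  7.25 -16.29   3.71] spin -37.5
```

Call:
arm_command:
  slide:
    - [-2.8,-2.25,0.75]
    - [-5.55,-4.5,1.5]
    - [-8.3,-6.7,2.2]
    - [-11.1,-9,3]
    - [-13.9,-11.2,3.7]
  spin: [-7.5,-15,-22.5,-30,-37.5]
  jaw: 5.5

```text
clock: 1.62
eef_pos: [0.2749, 0.3065, 0.1942]
tool_rot: [-0.137, 0.991, 0.0, 0.0]
ft_force: [0.6, -0.2, 0.3]
grip_width: 0.0553
grasp_force: 0.0
```

Call:
arm_command:
  slide:
    - [-0.8,-3.5,0.75]
    - [-1.7,-6.9,1.5]
    - [-2.5,-10.4,2.2]
    - [-3.3,-13.9,3]
    - [-4.2,-17.3,3.7]
  spin: [-7.5,-15,-22.5,-30,-37.5]

```text
clock: 2.25
eef_pos: [0.3616, 0.1508, 0.1572]
tool_rot: [-0.448, 0.894, -0.0, 0.0]
ft_force: [0.7, 0.3, 0.4]
grip_width: 0.0552
grasp_force: 0.0
```

Call:
arm_command:
  slide:
    - [1.8,-4,0.9]
    - [3.6,-8.1,1.8]
    - [5.4,-12.2,2.8]
    - [7.2,-16.3,3.7]
    - [7.2,-16.3,3.7]
  spin: [-9.4,-18.8,-28.1,-37.5,-37.5]

```text
clock: 2.88
eef_pos: [0.4487, -0.006, 0.1197]
tool_rot: [0.708, -0.706, 0.0, 0.0]
ft_force: [-0.4, 1.3, -0.0]
grip_width: 0.0547
grasp_force: 0.0
```

```bash
cat > w.py <<'E'
from h import *
import sys
p=camera('wrist');save(p,sys.argv[1]);print(np.round(p['intrinsics'],1).tolist())
K=p['intrinsics'];Rm=cv2.Rodrigues(np.array(p['rvec'],float))[0];t=np.array(p['tvec'],float).ravel()
print('cam at',-Rm.T@t)
vv,uu=np.mgrid[0:420,0:560];x=(uu-K[0,2])/K[0,0];y=(vv-K[1,2])/K[1,1];th=np.hypot(x,y)
s=np.where(th>1e-6,np.tan(np.minimum(th,1.5))/np.maximum(th,1e-6),1)
P=((np.dstack([x*s,y*s,np.ones_like(x)])*p['range_z'][...,None])-t)@Rm
C=p['pixels']; np.savez('pc_wrist',P=P,C=C)
E=np.array(get_obs()['eef_pos'])
m=(P[...,2]>.0125)&(P[...,2]<.024)&(p['range_z']>0)
nl,lab,st,c=cv2.connectedComponentsWithStats(m.astype(np.uint8))
for i in range(1,nl):
    if st[i,4]>150:
        q=P[lab==i];rc=cv2.minAreaRect((q[:,:2]*1000).astype(np.float32));print(st[i,4],np.round(c[i]),np.round(rc[0],1),np.round(rc[1],1),round(rc[2],1),C[lab==i].mean(0).round())
E
python3 plan.py "447 -4.5 5 180.5"; python3 w.py w1.png
```

```text
at [448.7  -6.  119.7] phi -179.8 t 2.88 w 54.7 F [-0.4  1.3 -0. ] j [ -1.  13. -18.  59.  -0. -91.]
slide [-0.15  0.17 11.47] spin -0.3
[[325.2, 0.0, 279.0], [0.0, 325.2, 209.4], [0.0, 0.0, 1.0]]
cam at [ 0.44958896 -0.07552063  0.26115245]
610 [142.   9.] [ 559.6 -174.5] [22.7 26.9] 59.9 [220.  60.  57.]
1438 [323.  20.] [ 416.6 -157.2] [40.5 25.9] 72.1 [215.  62.  60.]
2214 [229.  71.] [ 487.3 -113.2] [51.1 26.3] 78.2 [72. 72. 72.]
403 [90. 92.] [ 608.7 -107.8] [36.8 18.9] 78.1 [26. 27. 28.]
1991 [282. 211.] [446.5  -3.9] [25.5 51.1] 4.0 [244. 221. 131.]
643 [ 75. 207.] [634.7  -7.8] [26.  26.2] 74.5 [186. 187. 189.]
200 [ 13. 228.] [727.2  15.5] [14.1 28.9] 13.6 [150. 151. 142.]
608 [285. 338.] [442.7 119.5] [26.4 25.6] 67.3 [193. 194. 196.]
```

View pics/w1.png

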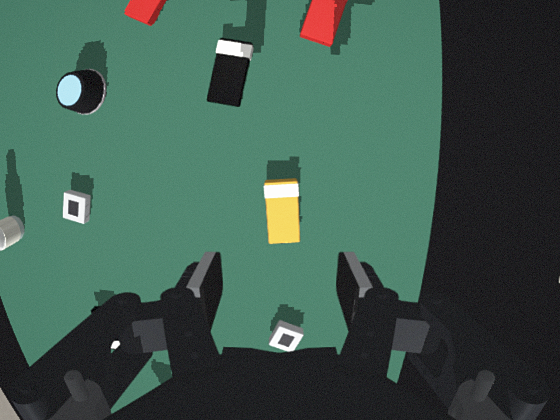

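The wrist view shows gold at (282,211) with its white band up, towards -y. It lies between the fingers and is plainly neither black nor red. I'm grasping it.

Call:
arm_command:
  slide:
    - [-0.2,0.2,3]
    - [-0.2,0.2,6]
    - [-0.2,0.2,9]
    - [-0.2,0.2,11.5]
    - [-0.2,0.2,11.5]
  spin: [-2.5,-2.5,-2.5,-2.5,-2.5]

```text
clock: 3.55
eef_pos: [0.4435, -0.0007, 0.0042]
tool_rot: [0.725, -0.688, -0.002, 0.001]
ft_force: [-0.9, 0.8, 0.3]
grip_width: 0.055
grasp_force: 0.0
```

Call:
arm_command:
  slide:
    - [0,0,0]
    - [0,0,0]
    - [0,0,0]
    - [0,0,0]
    - [0,0,0]
  spin: [0,0,0,0,0]
  jaw: 2.0

```text
clock: 4.18
eef_pos: [0.4471, -0.0015, 0.0069]
tool_rot: [0.725, -0.689, 0.001, -0.001]
ft_force: [-0.0, 2.3, 6.7]
grip_width: 0.024
grasp_force: 59.5
```

Call:
arm_command:
  slide:
    - [0,0,-1]
    - [0,0,-4]
    - [0,0,-9]
    - [0,0,-14]
    - [0,0,-19]
  spin: [0,0,0,0,0]

```text
clock: 4.8
eef_pos: [0.4453, -0.0019, 0.1976]
tool_rot: [0.725, -0.689, 0.0, -0.0]
ft_force: [0.8, -0.7, -1.4]
grip_width: 0.0237
grasp_force: 59.0
```

```bash
python3 plan.py "561 349 195 105"
```

```text
at [445.3  -1.9 197.6] phi -177.1 t 4.8 w 23.7 F [ 0.8 -0.7 -1.4] j [ -0.   9. -11.  70.  -0. -93.]
slide [-17.23  -6.67   0.13] spin 39.0
slide [-17.59   5.64   0.13] spin 39.0
```

Call:
arm_command:
  slide:
    - [-3.4,-1.3,0]
    - [-6.9,-2.7,0]
    - [-10.3,-4,0]
    - [-13.8,-5.3,0.1]
    - [-17.2,-6.7,0.1]
  spin: [7.8,15.6,23.4,31.2,39]

```text
clock: 5.42
eef_pos: [0.5038, 0.1744, 0.1949]
tool_rot: [-0.452, 0.892, -0.0, 0.0]
ft_force: [0.4, -1.2, -1.0]
grip_width: 0.0236
grasp_force: 59.0
```

Call:
arm_command:
  slide:
    - [-4,1.3,0]
    - [-8,2.6,0]
    - [-12,3.9,0]
    - [-17.6,5.6,0.1]
    - [-17.6,5.6,0.1]
  spin: [9.7,19.5,29.2,39,39]

```text
clock: 6.05
eef_pos: [0.5619, 0.3521, 0.1912]
tool_rot: [-0.132, 0.991, -0.0, -0.001]
ft_force: [-0.8, -1.7, -1.2]
grip_width: 0.0239
grasp_force: 59.1
```

```bash
python3 plan.py "561 349 152 105"; python3 w.py w2.png
```

```text
at [561.9 352.1 191.2] phi 105.2 t 6.05 w 23.9 F [-0.8 -1.7 -1.2] j [32. 34. 25. 81.  0. 17.]
slide [ 0.17 -0.27  3.92] spin 0.2
[[325.2, 0.0, 279.0], [0.0, 325.2, 209.4], [0.0, 0.0, 1.0]]
cam at [0.49623577 0.33353016 0.33268778]
1089 [246.  70.] [476.6 291.9] [189.6  11.2] 12.4 [204. 207. 204.]
1584 [309. 101.] [486.1 358.1] [243.6  16.7] 14.6 [250. 251. 250.]
451 [101.  33.] [443.1 121.2] [27.1 25.9] 66.7 [200. 201. 203.]
186 [  4. 178.] [635.4  -5. ] [23.4 26. ] 76.9 [198. 199. 201.]
773 [ 77. 195.] [627.3 125.9] [26.7 52. ] 6.1 [74. 74. 75.]
326 [250. 213.] [598.9 332. ] [39.7 15.5] 13.3 [239. 240. 238.]
758 [484. 304.] [633.2 675.3] [ 38.3 140. ] 22.1 [26. 27. 29.]
300 [553. 337.] [684.1 874.8] [87.6 42.6] 45.6 [172. 200. 205.]
```

View pics/w2.png

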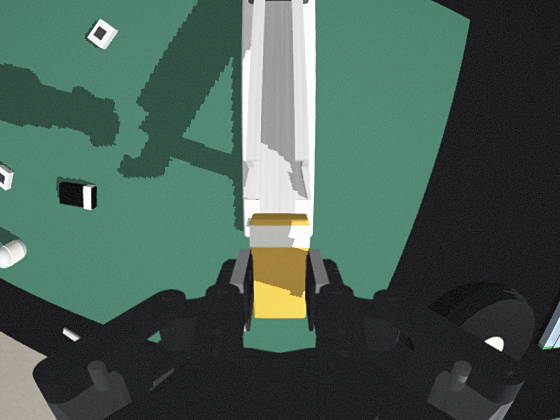

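The wrist view shows gold in the fingers at (280,270), level, with its band downhill. The tube's axis is at column 280, in line with the tool. I'll refit the rail from this view.

```bash
cat > rw.py <<'E'
import numpy as np
src=open('rail.py').read().split("for n in ['top'")[0];exec(src)
P=np.load('pc_wrist.npz')['P'].reshape(-1,3);E=np.array(get_obs()['eef_pos'])
P=P[(P[:,0]>.3)&(P[:,0]<.55)&(P[:,1]>.22)&(P[:,1]<.45)&(P[:,2]>.04)&(P[:,2]<.16)]
r=de(cost,[(.34,.46),(.26,.36),(.1,.4)],args=(P,),seed=1,maxiter=80)
x0,y0,w=r.x;s=.207*np.cos(th);print(len(P),r.fun,r.x,np.degrees(w),'shoe',x0+s*np.cos(w),y0+s*np.sin(w),'tool y in rail',loc(E[None],*r.x))
x,y,z=loc(P,*r.x)
for a,b in [(.01,.05),(.06,.1),(.11,.15),(.16,.185)]:
    m=(x>a)&(x<b)&(z>.005)&(z<.026);print(a,np.percentile(y[m],[1,99]),m.sum(),'floor',np.median(z[(x>a)&(x<b)&(abs(y)<.008)]))
E
python3 rw.py
```

```text
11639 1.7107355070653907 [0.38834502 0.30306821 0.26593483] 15.236943310598049 shoe 0.5662998515491684 0.35154070477860255 tool y in rail (array([0.23021533]), array([-0.00025415]), array([0.05646964]))
0.01 [-0.0196324   0.01989468] 556 floor 0.00024509426095652457
0.06 [-0.01976196  0.02002361] 1036 floor 0.0001365333551288754
0.11 [-0.02005126  0.01989205] 1459 floor 4.4493720743478404e-05
0.16 [-0.0214026   0.02097011] 581 floor 4.240726663430616e-05
```

Call:
arm_command:
  slide:
    - [-0.2,0,1]
    - [-0.3,0,2]
    - [-0.3,0,3]
    - [-0.3,0,4]
    - [-0.3,0,4]
  spin: [0,0,0,0,0]

```text
clock: 6.72
eef_pos: [0.5643, 0.3488, 0.152]
tool_rot: [-0.13, 0.992, -0.001, -0.001]
ft_force: [0.2, -0.2, -1.5]
grip_width: 0.0237
grasp_force: 59.1
```

Call:
arm_command:
  slide:
    - [0,0,0.1]
    - [0,0,0.2]
    - [0,0,0.3]
    - [0,0,0.4]
    - [0,0,0.5]
  spin: [0,0,0,0,0]

```text
clock: 7.35
eef_pos: [0.565, 0.3495, 0.1483]
tool_rot: [-0.13, 0.991, 0.0, 0.0]
ft_force: [0.1, 0.0, -0.9]
grip_width: 0.0235
grasp_force: 59.1
```

Call:
arm_command:
  slide:
    - [0,0.15,0.1]
    - [0,0.15,0.2]
    - [0,0.15,0.3]
    - [0,0.15,0.4]
    - [0,0.15,0.4]
  spin: [0,0,0,0,0]

```text
clock: 7.98
eef_pos: [0.5646, 0.351, 0.1451]
tool_rot: [-0.13, 0.991, 0.0, 0.0]
ft_force: [-1.9, -1.1, 4.5]
grip_width: 0.0238
grasp_force: 59.6
```

Call:
arm_command:
  slide:
    - [0,0,0.1]
    - [0,0,0.2]
    - [0,0,0.3]
    - [0,0,0.4]
    - [0,0,0.4]
  spin: [0,0,0,0,0]

```text
clock: 8.6
eef_pos: [0.5647, 0.351, 0.1446]
tool_rot: [-0.13, 0.991, 0.001, 0.002]
ft_force: [-7.4, -3.9, 17.6]
grip_width: 0.0237
grasp_force: 61.1
```

Call:
arm_command:
  slide:
    - [0,0,0]
    - [0,0,0.1]
    - [0,0,0.1]
    - [0,0,0.1]
    - [0,0,0.1]
  spin: [0,0,0,0,0]
  jaw: 2.42

```text
clock: 9.22
eef_pos: [0.5646, 0.3511, 0.1441]
tool_rot: [-0.13, 0.991, 0.001, 0.002]
ft_force: [-7.4, -2.9, 18.9]
grip_width: 0.0241
grasp_force: 38.2
```

Call:
arm_command:
  slide:
    - [0,0,0]
    - [0,0,0]
    - [0,0,0.1]
    - [0,0,0.1]
    - [0,0,0.1]
  spin: [0,0,0,0,0]
  jaw: 2.47

```text
clock: 9.85
eef_pos: [0.5645, 0.351, 0.1409]
tool_rot: [-0.13, 0.991, 0.0, 0.001]
ft_force: [-5.2, -3.5, 11.0]
grip_width: 0.0249
grasp_force: 23.4
```

Call:
arm_command:
  slide:
    - [0,0,0.1]
    - [0,0,0.2]
    - [0,0,0.3]
    - [0,0,0.4]
    - [0,0,0.4]
  spin: [0,0,0,0,0]

```text
clock: 10.48
eef_pos: [0.5643, 0.351, 0.1369]
tool_rot: [-0.13, 0.991, 0.0, 0.001]
ft_force: [-5.3, -1.5, 11.8]
grip_width: 0.0246
grasp_force: 24.7
```

Run:
```python
from h import *
a=camera('wrist')['pixels'][180:340,200:360];b=camera('scene')['pixels'][215:335,400:500]
cv2.imwrite('pics/p1.png',cv2.cvtColor(np.hstack([cv2.resize(a,(400,400)),cv2.resize(b,(333,400),interpolation=cv2.INTER_CUBIC)]),cv2.COLOR_RGB2BGR))
```

```text
(no output)
```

View pics/p1.png

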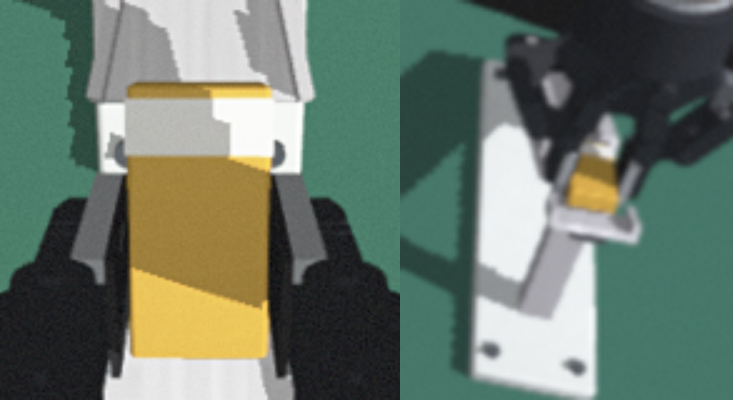

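The crop shows gold tilting in the fingers, centred between the guides, with its band downhill at (200,120). I'm pressing on to seat it flat.

Call:
arm_command:
  slide:
    - [0,0,0.1]
    - [0,0,0.2]
    - [0,0,0.3]
    - [0,0,0.3]
    - [0,0,0.3]
  spin: [0,0,0,0,0]

```text
clock: 11.2
eef_pos: [0.5645, 0.351, 0.1341]
tool_rot: [-0.13, 0.991, 0.0, 0.001]
ft_force: [-5.8, -2.1, 11.9]
grip_width: 0.0249
grasp_force: 25.8
```

Call:
arm_command:
  slide:
    - [0,0,0.1]
    - [0,0,0.15]
    - [0,0,0.2]
    - [0,0,0.2]
    - [0,0,0.2]
  spin: [0,0,0,0,0]

```text
clock: 11.82
eef_pos: [0.5645, 0.351, 0.1325]
tool_rot: [-0.13, 0.991, 0.001, 0.001]
ft_force: [-6.7, -3.4, 14.1]
grip_width: 0.0247
grasp_force: 26.6
```

Call:
arm_command:
  slide:
    - [0,0,-0.1]
    - [0,0,-0.2]
    - [0,0,-0.2]
    - [0,0,-0.2]
    - [0,0,-0.2]
  spin: [0,0,0,0,0]
  jaw: 3.4

```text
clock: 12.45
eef_pos: [0.5646, 0.3509, 0.1309]
tool_rot: [-0.13, 0.992, -0.0, -0.0]
ft_force: [-0.3, 0.7, -0.1]
grip_width: 0.0339
grasp_force: 0.0
```

```bash
python3 - <<'E'
from h import *
a=camera('wrist')['pixels'][0:340,180:380];b=camera('scene')['pixels'][215:335,400:500]
cv2.imwrite('pics/p2.png',cv2.cvtColor(np.hstack([cv2.resize(a,(300,510)),cv2.resize(b,(425,510),interpolation=cv2.INTER_CUBIC)]),cv2.COLOR_RGB2BGR))
E
python3 plan.py "561 349 190 105; 628 124 190 5;628 124 70 5"
```

```text
at [564.6 350.9 131.1] phi 105.0 t 12.55 w 34.0 F [ 0.7 -0.1 -0.9] j [32. 36. 19. 73.  0. 17.]
slide [ 0.4  -0.09 -5.89] spin -0.0
slide [ -0.32 -11.73  -0.  ] spin 50.0
slide [-9.2  -7.29 -0.  ] spin 50.0
slide [ 0.  0. 12.] spin -0.0
```

View pics/p2.png

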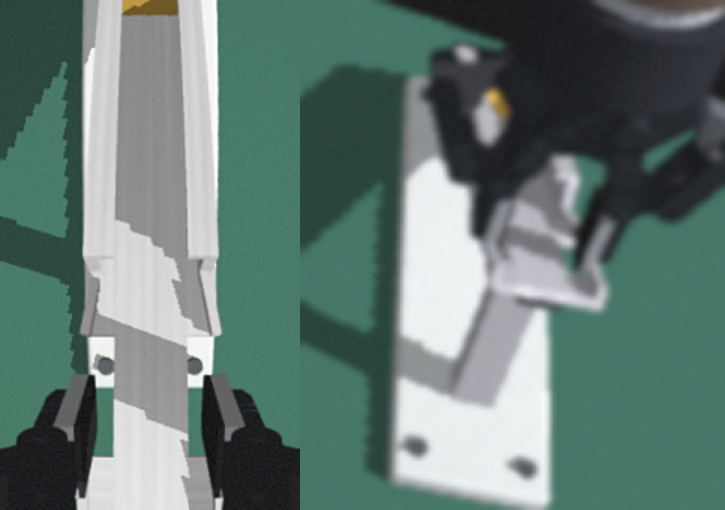

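The crop shows gold slid down to the bottom of the tube at (150,5), and the shoe is empty. Black unit 1 is next, the one at top pixel (220,195).

Call:
arm_command:
  slide:
    - [0.2,0,-3]
    - [0.4,0,-6]
    - [0.4,-2,-6]
    - [0.4,-4,-6]
    - [0.4,-6,-6]
  spin: [0,0,10,20,30]
  jaw: 5.5

```text
clock: 13.18
eef_pos: [0.5764, 0.2915, 0.1915]
tool_rot: [0.134, 0.991, 0.0, 0.0]
ft_force: [0.2, 0.7, -0.5]
grip_width: 0.055
grasp_force: 0.0
```

```bash
python3 plan.py "627 125 160 6;627 125 7 6"
```

```text
at [576.4 291.5 191.5] phi 74.6 t 13.18 w 55.0 F [ 0.2  0.7 -0.5] j [27. 32. 21. 79. -0. 42.]
slide [-4.65 -7.36  1.57] spin 34.3
slide [-7.98 -3.46  1.57] spin 34.3
slide [ 0.   0.  15.3] spin -0.0
```

Call:
arm_command:
  slide:
    - [-0.9,-1.5,0.4]
    - [-1.9,-2.9,0.7]
    - [-2.8,-4.4,1]
    - [-3.7,-5.9,1.3]
    - [-4.6,-7.4,1.6]
  spin: [6.9,13.7,20.6,27.4,34.3]

```text
clock: 13.8
eef_pos: [0.6016, 0.2079, 0.1752]
tool_rot: [0.419, 0.908, 0.0, 0.0]
ft_force: [-0.1, 0.4, -0.4]
grip_width: 0.055
grasp_force: 0.0
```

Call:
arm_command:
  slide:
    - [-2,-0.9,0.4]
    - [-4,-1.7,0.8]
    - [-6,-2.6,1.2]
    - [-8,-3.5,1.6]
    - [-8,-3.5,1.6]
  spin: [8.6,17.1,25.7,34.3,34.3]

```text
clock: 14.42
eef_pos: [0.6271, 0.1235, 0.1589]
tool_rot: [0.667, 0.745, -0.0, -0.0]
ft_force: [-0.3, -0.8, -0.1]
grip_width: 0.0549
grasp_force: 0.0
```

Call:
arm_command:
  slide:
    - [0,0,3]
    - [0,0,6]
    - [0,0,6]
    - [0,0,6]
    - [0,0,6]
  spin: [0,0,0,0,0]

```text
clock: 15.05
eef_pos: [0.6282, 0.1256, 0.1012]
tool_rot: [0.667, 0.745, 0.001, 0.001]
ft_force: [0.4, -0.4, -0.0]
grip_width: 0.0548
grasp_force: 0.0
```

```bash
python3 w.py w3.png|grep -v cam; python3 plan.py "627 125 7 6"
```

```text
[[325.2, 0.0, 279.0], [0.0, 325.2, 209.4], [0.0, 0.0, 1.0]]
1241 [39. 13.] [409.2 288.1] [86.3 33.2] 14.4 [143. 146. 143.]
715 [ 61. 196.] [443.5 120.7] [26.9 26.3] 66.7 [185. 186. 188.]
2316 [277. 214.] [628.  125.1] [25.7 51.7] 7.3 [70. 71. 70.]
202 [272. 347.] [637.2   3.7] [ 8.8 25.8] 89.0 [201. 203. 204.]
276 [130. 396.] [ 482.6 -105.3] [52.  17.4] 46.5 [23. 24. 25.]
at [628.1 125.5 101.1] phi 6.4 t 15.1 w 55.1 F [ 0.1 -0.   0.8] j [11. 34. 11. 67.  0. 95.]
slide [-0.03 -0.11  9.41] spin 0.4
```

Call:
arm_command:
  slide:
    - [0,0,3]
    - [0,0,6]
    - [0,0,8]
    - [0,0,9.4]
    - [0,0,9.4]
  spin: [-0.5,-0.5,-0.5,-0.5,-0.5]

```text
clock: 15.72
eef_pos: [0.6265, 0.1249, 0.0047]
tool_rot: [0.664, 0.748, -0.001, -0.0]
ft_force: [-0.1, -0.1, -0.7]
grip_width: 0.055
grasp_force: 0.0
```

Call:
arm_command:
  slide:
    - [0,0,0]
    - [0,0,0]
    - [0,0,0]
    - [0,0,0]
    - [0,0,0]
  spin: [0,0,0,0,0]
  jaw: 2.0

```text
clock: 16.35
eef_pos: [0.6283, 0.1253, 0.0069]
tool_rot: [0.664, 0.748, 0.001, 0.001]
ft_force: [-0.1, -0.5, 6.2]
grip_width: 0.0237
grasp_force: 60.3
```

Call:
arm_command:
  slide:
    - [0,0,-2]
    - [0,0,-6]
    - [0,0,-11]
    - [0,0,-16]
    - [0,0,-18]
  spin: [0,0,0,0,0]

```text
clock: 16.98
eef_pos: [0.6285, 0.1253, 0.1893]
tool_rot: [0.664, 0.748, 0.002, 0.002]
ft_force: [-0.7, -0.0, 0.2]
grip_width: 0.0241
grasp_force: 59.7
```

```bash
python3 plan.py "564.5 351 192 105"
```

```text
at [628.5 125.3 189.3] phi 6.9 t 16.98 w 24.1 F [-0.7 -0.   0.2] j [11. 31. 19. 78.  0. 94.]
slide [11.59 -1.83 -0.13] spin -49.1
slide [ 8.97  7.56 -0.13] spin -49.1
```

Call:
arm_command:
  slide:
    - [2.3,-0.4,0]
    - [4.6,-0.7,0]
    - [6.9,-1.1,-0.1]
    - [9.3,-1.4,-0.1]
    - [11.6,-1.8,-0.1]
  spin: [-9.8,-19.6,-29.4,-39.2,-49.1]

```text
clock: 17.6
eef_pos: [0.5947, 0.2387, 0.1858]
tool_rot: [0.29, 0.957, -0.0, -0.0]
ft_force: [0.3, -0.6, -0.6]
grip_width: 0.024
grasp_force: 59.7
```

Call:
arm_command:
  slide:
    - [1.8,1.5,0]
    - [3.6,3,0]
    - [5.4,4.5,0]
    - [7.2,6.1,0]
    - [9,7.6,0]
  spin: [-9.8,-19.6,-29.4,-39.2,-49.1]

```text
clock: 18.23
eef_pos: [0.5627, 0.352, 0.1858]
tool_rot: [-0.134, 0.991, -0.0, -0.0]
ft_force: [0.7, -0.9, -0.4]
grip_width: 0.0238
grasp_force: 59.7
```

Call:
arm_command:
  slide:
    - [0,0,1]
    - [0,0,2]
    - [0,0,3]
    - [0,0,3]
    - [0,0,3]
  spin: [0,0,0,0,0]

```text
clock: 18.85
eef_pos: [0.5636, 0.3509, 0.1564]
tool_rot: [-0.13, 0.991, 0.0, 0.0]
ft_force: [-0.5, 1.0, 0.8]
grip_width: 0.0234
grasp_force: 59.7
```

```bash
python3 plan.py "564.5 351 147 105"
```

```text
at [563.6 350.9 156.4] phi 105.0 t 18.85 w 23.4 F [-0.5  1.   0.8] j [32. 35. 21. 76. -0. 17.]
slide [-0.09 -0.01  0.94] spin -0.0
```

Call:
arm_command:
  slide:
    - [-0.1,0,0.5]
    - [-0.1,0,0.9]
    - [-0.1,0,1.1]
    - [-0.1,0,1.3]
    - [-0.1,0,1.5]
  spin: [0,0,0,0,0]

```text
clock: 19.48
eef_pos: [0.5642, 0.3516, 0.145]
tool_rot: [-0.131, 0.991, 0.0, 0.001]
ft_force: [-7.1, -5.3, 20.4]
grip_width: 0.0236
grasp_force: 61.9
```

Call:
arm_command:
  slide:
    - [0,0,0]
    - [0,0,0]
    - [0,0,0.1]
    - [0,0,0.2]
    - [0,0,0.2]
  spin: [0,0,0,0,0]
  jaw: 2.47

```text
clock: 20.1
eef_pos: [0.564, 0.3516, 0.1422]
tool_rot: [-0.131, 0.991, 0.0, 0.001]
ft_force: [-5.0, -2.5, 10.8]
grip_width: 0.0251
grasp_force: 23.0
```

Call:
arm_command:
  slide:
    - [0,0,0.1]
    - [0,0,0.2]
    - [0,0,0.3]
    - [0,0,0.4]
    - [0,0,0.5]
  spin: [0,0,0,0,0]

```text
clock: 20.72
eef_pos: [0.5638, 0.3516, 0.1373]
tool_rot: [-0.131, 0.991, 0.0, 0.001]
ft_force: [-5.7, -2.5, 11.5]
grip_width: 0.0251
grasp_force: 24.5
```

Call:
arm_command:
  slide:
    - [0,0,0.1]
    - [0,0,0.2]
    - [0,0,0.3]
    - [0,0,0.4]
    - [0,0,0.5]
  spin: [0,0,0,0,0]

```text
clock: 21.35
eef_pos: [0.564, 0.3516, 0.1325]
tool_rot: [-0.131, 0.991, 0.0, 0.001]
ft_force: [-4.9, -3.5, 12.3]
grip_width: 0.0248
grasp_force: 26.3
```

Call:
arm_command:
  slide:
    - [0,0,-0.1]
    - [0,0,-0.2]
    - [0,0,-0.2]
    - [0,0,-0.2]
    - [0,0,-0.2]
  spin: [0,0,0,0,0]
  jaw: 3.4

```text
clock: 21.98
eef_pos: [0.5642, 0.3516, 0.131]
tool_rot: [-0.131, 0.991, -0.0, -0.0]
ft_force: [-0.1, 0.4, -0.1]
grip_width: 0.0339
grasp_force: 0.0
```

Call:
arm_command:
  slide:
    - [0,0,-2]
    - [0,0,-4]
    - [0,0,-6]
    - [0,0,-6]
    - [0,0,-6]
  spin: [0,0,0,0,0]
  jaw: 5.5

```text
clock: 22.6
eef_pos: [0.5639, 0.3515, 0.1904]
tool_rot: [-0.131, 0.991, -0.0, -0.001]
ft_force: [-0.6, -0.5, 0.3]
grip_width: 0.055
grasp_force: 0.0
```

```bash
python3 - <<'E'
from h import *
a=camera('wrist')['pixels'][0:340,180:380];b=camera('top')['pixels'][180:320,70:170]
cv2.imwrite('pics/p3.png',cv2.cvtColor(np.hstack([cv2.resize(a,(300,510)),cv2.resize(b,(364,510),interpolation=cv2.INTER_CUBIC)]),cv2.COLOR_RGB2BGR))
E
python3 plan.py "487.5 -113.5 150 168 1"
```

```text
at [563.6 351.3 189.8] phi 105.1 t 22.7 w 54.9 F [0.8 0.6 1.2] j [32. 34. 25. 81.  0. 17.]
slide [  9.71 -21.45   1.99] spin -31.5
slide [ 19.48 -13.23   1.99] spin -31.5
```

View pics/p3.png

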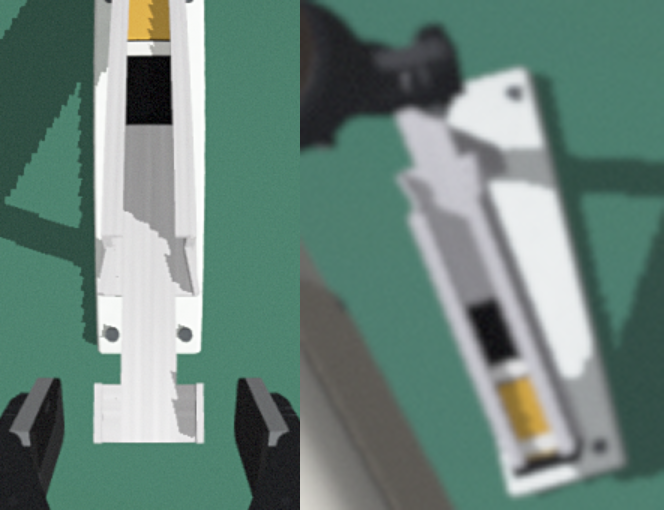

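The crop shows gold at the bottom (520,410) with the first black behind it (495,335), both with their bands downhill. Now the second black.

Call:
arm_command:
  slide:
    - [1.9,-4.3,0.4]
    - [3.9,-8.6,0.8]
    - [5.8,-12.9,1.2]
    - [7.8,-17.2,1.6]
    - [9.7,-21.5,2]
  spin: [-6.3,-12.6,-18.9,-25.2,-31.5]

```text
clock: 23.32
eef_pos: [0.5254, 0.1173, 0.1703]
tool_rot: [-0.397, 0.918, 0.0, -0.001]
ft_force: [0.8, -1.3, 0.4]
grip_width: 0.0551
grasp_force: 0.0
```

Call:
arm_command:
  slide:
    - [4.9,-3.3,0.5]
    - [9.7,-6.6,1]
    - [14.6,-9.9,1.5]
    - [19.5,-13.2,2]
    - [19.5,-13.2,2]
  spin: [-7.9,-15.8,-23.6,-31.5,-31.5]

```text
clock: 23.95
eef_pos: [0.4863, -0.117, 0.1501]
tool_rot: [-0.627, 0.779, 0.001, -0.001]
ft_force: [0.4, 0.3, -0.4]
grip_width: 0.0549
grasp_force: 0.0
```

Call:
arm_command:
  slide:
    - [0,0,2.5]
    - [0,0,5]
    - [0,0,5]
    - [0,0,5]
    - [0,0,5]
  spin: [0,0,0,0,0]

```text
clock: 24.58
eef_pos: [0.4892, -0.1133, 0.1024]
tool_rot: [-0.63, 0.777, -0.001, 0.001]
ft_force: [0.3, 0.4, -0.9]
grip_width: 0.0549
grasp_force: 0.0
```

```bash
python3 w.py w4.png|grep -v cam; python3 plan.py "487.3 -113.3 7 168"
```

```text
[[325.2, 0.0, 279.0], [0.0, 325.2, 209.4], [0.0, 0.0, 1.0]]
880 [139.  15.] [ 555.8 -284.1] [30.5 76.3] 68.2 [ 30.  45. 123.]
2451 [367. 129.] [ 414.7 -162.9] [50.8 26.8] 73.0 [221.  61.  58.]
2353 [174. 136.] [ 552.7 -187.1] [51.2 26.6] 60.3 [221.  60.  57.]
2270 [283. 214.] [ 487.1 -113.6] [50.8 25.1] 78.8 [73. 73. 73.]
467 [136. 242.] [ 610.9 -113.5] [22.4 37.5] 25.8 [22. 23. 24.]
at [ 489.1 -113.4  102.4] phi 168.1 t 24.62 w 55.1 F [-0.9  0.6  0.3] j [-13.  19. -12.  58.   0. -91.]
slide [0.03 0.17 9.54] spin 0.1
```

Call:
arm_command:
  slide:
    - [0,0.2,3]
    - [0,0.2,6]
    - [0,0.2,8]
    - [0,0.2,9.5]
    - [0,0.2,9.5]
  spin: [-0.5,-0.5,-0.5,-0.5,-0.5]

```text
clock: 25.25
eef_pos: [0.4856, -0.1129, 0.0057]
tool_rot: [-0.633, 0.774, 0.001, -0.0]
ft_force: [-0.1, -0.1, 0.6]
grip_width: 0.055
grasp_force: 0.0
```

Call:
arm_command:
  slide:
    - [0,0,0]
    - [0,0,0]
    - [0,0,0]
    - [0,0,0]
    - [0,0,0]
  spin: [0,0,0,0,0]
  jaw: 2.0

```text
clock: 25.88
eef_pos: [0.4874, -0.1134, 0.0076]
tool_rot: [-0.633, 0.774, -0.001, 0.001]
ft_force: [0.5, 0.6, 6.9]
grip_width: 0.0237
grasp_force: 59.6
```

Call:
arm_command:
  slide:
    - [0,0,-2]
    - [0,0,-6]
    - [0,0,-11]
    - [0,0,-16]
    - [0,0,-18.5]
  spin: [0,0,0,0,0]

```text
clock: 26.5
eef_pos: [0.4873, -0.1134, 0.1946]
tool_rot: [-0.633, 0.774, -0.002, 0.001]
ft_force: [0.0, 0.7, 0.1]
grip_width: 0.0235
grasp_force: 59.0
```

```bash
python3 plan.py "565 351.5 190 105"
```

```text
at [ 487.3 -113.4  194.6] phi 168.6 t 26.5 w 23.5 F [0.  0.7 0.1] j [-13.  15.  -4.  71.   0. -92.]
slide [-23.55   0.81   0.23] spin 31.8
slide [-19.6   13.09   0.23] spin 31.8
```

Call:
arm_command:
  slide:
    - [-4.7,0.2,0]
    - [-9.4,0.3,0.1]
    - [-14.1,0.5,0.1]
    - [-18.8,0.6,0.2]
    - [-23.5,0.8,0.2]
  spin: [6.4,12.7,19.1,25.4,31.8]

```text
clock: 27.12
eef_pos: [0.5249, 0.1202, 0.1892]
tool_rot: [-0.395, 0.919, -0.0, -0.0]
ft_force: [0.6, -0.2, -0.5]
grip_width: 0.0237
grasp_force: 58.9
```

Call:
arm_command:
  slide:
    - [-4,2.7,0]
    - [-8,5.3,0]
    - [-12,8,0]
    - [-16,10.7,0]
    - [-19.6,13.1,0]
  spin: [6.4,12.7,19.1,25.4,31.8]

```text
clock: 27.75
eef_pos: [0.5637, 0.353, 0.189]
tool_rot: [-0.129, 0.992, -0.0, -0.0]
ft_force: [0.6, 0.3, 0.4]
grip_width: 0.0236
grasp_force: 58.9
```

Call:
arm_command:
  slide:
    - [0,0,1]
    - [0,0,2]
    - [0,0,3]
    - [0,0,3.3]
    - [0,0,3.3]
  spin: [0,0,0,0,0]

```text
clock: 28.38
eef_pos: [0.5639, 0.3505, 0.1563]
tool_rot: [-0.13, 0.992, -0.0, -0.0]
ft_force: [-0.3, -0.5, -0.4]
grip_width: 0.0235
grasp_force: 59.0
```

```bash
python3 plan.py "564.5 351.3 147 105"
```

```text
at [563.9 350.5 156.3] phi 104.9 t 28.38 w 23.5 F [-0.3 -0.5 -0.4] j [32. 35. 21. 76.  0. 17.]
slide [-0.08  0.06  0.93] spin -0.1
```

Call:
arm_command:
  slide:
    - [-0.1,0.1,0.5]
    - [-0.1,0.1,0.9]
    - [-0.1,0.1,1.1]
    - [-0.1,0.1,1.3]
    - [-0.1,0.1,1.5]
  spin: [0,0,0,0,0]

```text
clock: 29.0
eef_pos: [0.5647, 0.3527, 0.1464]
tool_rot: [-0.13, 0.991, 0.001, 0.002]
ft_force: [-8.8, -5.0, 22.8]
grip_width: 0.0237
grasp_force: 61.8
```

Call:
arm_command:
  slide:
    - [0,0,0]
    - [0,0,0]
    - [0,0,0.1]
    - [0,0,0.2]
    - [0,0,0.2]
  spin: [0,0,0,0,0]
  jaw: 2.47

```text
clock: 29.62
eef_pos: [0.5643, 0.3526, 0.1419]
tool_rot: [-0.13, 0.991, 0.0, 0.001]
ft_force: [-5.0, -2.8, 8.8]
grip_width: 0.0245
grasp_force: 23.0
```

Call:
arm_command:
  slide:
    - [0,0,0.1]
    - [0,0,0.2]
    - [0,0,0.3]
    - [0,0,0.4]
    - [0,0,0.5]
  spin: [0,0,0,0,0]

```text
clock: 30.25
eef_pos: [0.5643, 0.3526, 0.137]
tool_rot: [-0.13, 0.991, 0.0, 0.001]
ft_force: [-4.0, -2.3, 10.1]
grip_width: 0.0248
grasp_force: 24.5
```

Call:
arm_command:
  slide:
    - [0,0,0.1]
    - [0,0,0.2]
    - [0,0,0.3]
    - [0,0,0.4]
    - [0,0,0.5]
  spin: [0,0,0,0,0]

```text
clock: 30.88
eef_pos: [0.5647, 0.3523, 0.1326]
tool_rot: [-0.13, 0.991, 0.0, 0.001]
ft_force: [-5.2, -4.5, 13.2]
grip_width: 0.0247
grasp_force: 26.8
```

Call:
arm_command:
  slide:
    - [0,0,-0.1]
    - [0,0,-0.2]
    - [0,0,-0.2]
    - [0,0,-0.2]
    - [0,0,-0.2]
  spin: [0,0,0,0,0]
  jaw: 3.4

```text
clock: 31.5
eef_pos: [0.5645, 0.3525, 0.131]
tool_rot: [-0.13, 0.991, -0.0, -0.0]
ft_force: [-0.3, -0.2, 0.0]
grip_width: 0.0342
grasp_force: 0.0
```

Call:
arm_command:
  slide:
    - [0,0,-2]
    - [0,0,-4]
    - [0,0,-6]
    - [0,0,-6]
    - [0,0,-6]
  spin: [0,0,0,0,0]
  jaw: 5.5

```text
clock: 32.12
eef_pos: [0.5643, 0.3524, 0.1904]
tool_rot: [-0.13, 0.991, -0.0, -0.001]
ft_force: [-0.8, -0.3, -0.9]
grip_width: 0.0546
grasp_force: 0.0
```

```bash
python3 - <<'E'
from h import *
a=camera('wrist')['pixels'][0:340,180:380];b=camera('top')['pixels'][180:320,70:170]
cv2.imwrite('pics/p4.png',cv2.cvtColor(np.hstack([cv2.resize(a,(300,510)),cv2.resize(b,(364,510),interpolation=cv2.INTER_CUBIC)]),cv2.COLOR_RGB2BGR))
E
python3 plan.py "443 120 110 66.7"
```

```text
at [564.  352.2 189.8] phi 105.0 t 32.23 w 54.8 F [-0.3 -0.4 -0.4] j [32. 34. 25. 81. -0. 17.]
slide [ 17.68 -19.31   7.98] spin 38.3
```

View pics/p4.png

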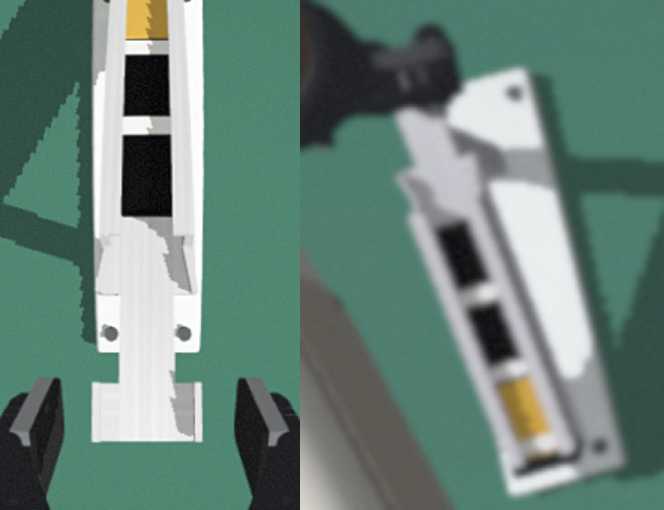

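The crop shows gold, black, black in the tube at (520,410), (495,335) and (460,255), all with bands downhill. Next, the short modules.

Call:
arm_command:
  slide:
    - [3.5,-3.9,0]
    - [7,-7.7,1]
    - [10.6,-11.6,3]
    - [14.1,-15.4,5]
    - [17.7,-19.3,6]
  spin: [7.7,15.4,23,30.6,38.3]

```text
clock: 32.85
eef_pos: [0.4411, 0.1187, 0.1295]
tool_rot: [0.204, 0.979, -0.001, -0.001]
ft_force: [0.8, -0.4, 0.1]
grip_width: 0.0552
grasp_force: 0.0
```

Call:
arm_command:
  slide:
    - [0,0,1.5]
    - [0,0,3]
    - [0,0,3]
    - [0,0,3]
    - [0,0,3]
  spin: [0,0,0,0,0]

```text
clock: 33.48
eef_pos: [0.4438, 0.1207, 0.1018]
tool_rot: [0.202, 0.979, 0.0, 0.0]
ft_force: [-0.5, 0.1, -0.5]
grip_width: 0.0551
grasp_force: 0.0
```

```bash
python3 w.py w5.png|grep -v cam; python3 plan.py "443 120 7 66.7"
```

```text
[[325.2, 0.0, 279.0], [0.0, 325.2, 209.4], [0.0, 0.0, 1.0]]
10447 [498. 153.] [486.8 329.1] [259.6  71.7] 15.0 [216. 218. 216.]
1183 [279. 212.] [442.8 121. ] [25.2 25.8] 64.8 [198. 199. 201.]
699 [ 23. 290.] [ 414.5 -161.8] [53.3 27.3] 73.5 [131.  35.  33.]
222 [  9. 362.] [ 495.2 -295. ] [40.5 46. ] 34.5 [ 35.  52. 148.]
at [443.8 120.7 101.8] phi 66.7 t 33.52 w 55.2 F [-0.3  0.  -0.6] j [ 15.  15. -18.  56.  -0.  39.]
slide [ 0.04 -0.1   9.48] spin -0.0
```

Call:
arm_command:
  slide:
    - [0.1,0,3]
    - [0.1,0,6]
    - [0.1,0,8]
    - [0.1,0,9.5]
    - [0.1,0,9.5]
  spin: [1,1,1,1,1]

```text
clock: 34.15
eef_pos: [0.4416, 0.1207, 0.0056]
tool_rot: [0.211, 0.978, -0.001, -0.001]
ft_force: [0.0, -0.3, 0.4]
grip_width: 0.0547
grasp_force: 0.0
```

Call:
arm_command:
  slide:
    - [0,0,0]
    - [0,0,0]
    - [0,0,0]
    - [0,0,0]
    - [0,0,0]
  spin: [0,0,0,0,0]
  jaw: 2.0

```text
clock: 34.78
eef_pos: [0.4436, 0.1211, 0.0075]
tool_rot: [0.211, 0.978, 0.001, 0.001]
ft_force: [-0.3, -0.6, 5.6]
grip_width: 0.0238
grasp_force: 59.5
```

Call:
arm_command:
  slide:
    - [0,0,-2]
    - [0,0,-5]
    - [0,0,-9]
    - [0,0,-12]
    - [0,0,-12]
  spin: [0,0,0,0,0]

```text
clock: 35.4
eef_pos: [0.4444, 0.1214, 0.1289]
tool_rot: [0.211, 0.978, 0.001, 0.003]
ft_force: [-0.3, -0.1, -0.4]
grip_width: 0.0239
grasp_force: 58.9
```

```bash
python3 plan.py "446 -352 120 94.4; 446 -352 12 94.4"
```

```text
at [444.4 121.4 128.9] phi 65.7 t 35.4 w 23.9 F [-0.3 -0.1 -0.4] j [ 15.  13. -16.  60.  -0.  40.]
slide [ -9.83 -21.53   0.44] spin -14.4
slide [ -4.18 -23.3    0.44] spin -14.4
slide [-0.   0.  10.8] spin -0.0
```

Call:
arm_command:
  slide:
    - [-2,-4.3,0]
    - [-3.9,-8.6,0]
    - [-5.9,-12.9,0]
    - [-7.9,-17.2,0]
    - [-9.8,-21.5,0]
  spin: [-2.9,-5.8,-8.6,-11.5,-14.4]

```text
clock: 36.02
eef_pos: [0.4421, -0.1168, 0.1251]
tool_rot: [0.086, 0.996, 0.0, -0.001]
ft_force: [1.1, -0.2, -0.5]
grip_width: 0.0235
grasp_force: 59.0
```

Call:
arm_command:
  slide:
    - [-1,-5.8,0]
    - [-2.1,-11.6,0]
    - [-3.1,-17.5,0]
    - [-4.2,-23.3,0]
    - [-4.2,-23.3,0]
  spin: [-3.6,-7.2,-10.8,-14.4,-14.4]

```text
clock: 36.65
eef_pos: [0.4431, -0.3558, 0.1244]
tool_rot: [-0.036, 0.999, 0.0, -0.001]
ft_force: [0.3, 0.3, -0.5]
grip_width: 0.0237
grasp_force: 59.1
```

```bash
python3 w.py w6.png|grep -v cam; python3 plan.py "446 -352 15 94.4"
```

```text
[[325.2, 0.0, 279.0], [0.0, 325.2, 209.4], [0.0, 0.0, 1.0]]
2287 [296. 200.] [ 460.5 -348.2] [122.5 120.4] 4.2 [ 43.  62. 161.]
1173 [489. 191.] [ 414.5 -163.1] [53.1 26.5] 72.8 [238.  78.  75.]
186 [441. 313.] [ 542.8 -182.6] [50.5  5.5] 61.1 [226.  64.  61.]
166 [280. 349.] [ 586.7 -345.5] [ 2.5 52.3] 4.1 [27. 36. 93.]
207 [ 25. 374.] [ 722.7 -706.9] [30.6 44.9] 7.5 [223. 220. 223.]
at [ 442.9 -353.4  124.3] phi 94.2 t 36.7 w 23.7 F [-0.1  0.2  0.1] j [-39.  25.   0.  65.   0. -43.]
slide [-0.32  0.12 10.93] spin -0.2
```

View pics/w6.png

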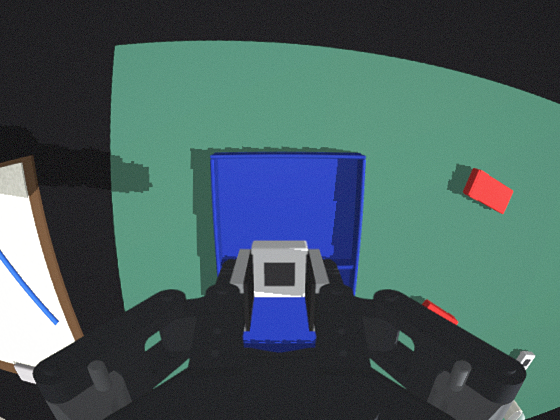

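The wrist view shows the first short unit held level at (279,270), over the near compartment of the tray. The rim is at row 155 and the divider at row 267. I'm lowering it.

Call:
arm_command:
  slide:
    - [-0.3,0.1,3]
    - [-0.3,0.1,6]
    - [-0.3,0.1,9]
    - [-0.3,0.1,10.8]
    - [-0.3,0.1,10.8]
  spin: [0,0,0,0,0]

```text
clock: 37.33
eef_pos: [0.4454, -0.348, 0.0161]
tool_rot: [-0.04, 0.999, 0.002, -0.002]
ft_force: [-0.7, 0.4, -0.3]
grip_width: 0.0234
grasp_force: 59.1
```

Call:
arm_command:
  slide:
    - [0,0,0.1]
    - [0,0,0.2]
    - [0,0,0.3]
    - [0,0,0.3]
    - [0,0,0.3]
  spin: [0,0,0,0,0]

```text
clock: 37.95
eef_pos: [0.4471, -0.3511, 0.0155]
tool_rot: [-0.039, 0.999, -0.0, 0.0]
ft_force: [-0.4, -0.0, -0.7]
grip_width: 0.0235
grasp_force: 59.1
```

Call:
arm_command:
  slide:
    - [0,0,0.1]
    - [0,0,0.2]
    - [0,0,0.3]
    - [0,0,0.4]
    - [0,0,0.5]
  spin: [0,0,0,0,0]

```text
clock: 38.58
eef_pos: [0.4471, -0.351, 0.0105]
tool_rot: [-0.039, 0.999, 0.0, 0.0]
ft_force: [-1.8, 1.0, 6.3]
grip_width: 0.0236
grasp_force: 59.8
```

Call:
arm_command:
  slide:
    - [0,0,0]
    - [0,0,0]
    - [0,0,0]
    - [0,0,-2]
    - [0,0,-5]
  spin: [0,0,0,0,0]
  jaw: 4.5

```text
clock: 39.2
eef_pos: [0.4462, -0.3503, 0.0597]
tool_rot: [-0.039, 0.999, 0.001, -0.001]
ft_force: [0.0, 0.1, -0.7]
grip_width: 0.0449
grasp_force: 0.0
```

Call:
arm_command:
  slide:
    - [0,0,-3]
    - [0,0,-6]
    - [0,0,-6]
    - [0,0,-6]
    - [0,0,-6]
  spin: [0,0,0,0,0]
  jaw: 5.5

```text
clock: 39.83
eef_pos: [0.4462, -0.3503, 0.1187]
tool_rot: [-0.039, 0.999, 0.001, -0.001]
ft_force: [0.3, 0.4, -0.1]
grip_width: 0.0548
grasp_force: 0.0
```

```bash
python3 w.py w7.png|grep -v cam; python3 plan.py "635 -8 120 75.5"
```

```text
[[325.2, 0.0, 279.0], [0.0, 325.2, 209.4], [0.0, 0.0, 1.0]]
2000 [280. 183.] [ 441.2 -349.6] [ 83.9 120.9] 4.3 [ 43.  63. 165.]
1235 [488. 190.] [ 414.6 -162.8] [52.3 26.4] 72.8 [238.  78.  75.]
1078 [278. 209.] [ 446.1 -351.4] [25.3 25. ] 4.6 [206. 207. 208.]
799 [279. 265.] [ 494.1 -346.7] [ 4.6 96. ] 4.4 [ 37.  53. 144.]
189 [217. 334.] [ 568.8 -398.6] [47.7  4.2] 5.2 [ 45.  66. 178.]
172 [342. 335.] [ 561.8 -282.6] [42.1  5.1] 1.5 [ 33.  48. 123.]
at [ 446.3 -350.3  118.8] phi 94.5 t 39.88 w 54.9 F [ 0.5 -0.5 -0.5] j [-38.  25.  -0.  65.   0. -43.]
slide [-10.73  16.33  -0.06] spin 9.5
slide [-7.9  17.88 -0.06] spin 9.5
```

Call:
arm_command:
  slide:
    - [-2.1,3.3,0]
    - [-4.3,6.5,0]
    - [-6.4,9.8,0]
    - [-8.6,13.1,0]
    - [-10.7,16.3,0]
  spin: [1.9,3.8,5.7,7.6,9.5]

```text
clock: 40.5
eef_pos: [0.5412, -0.1788, 0.1193]
tool_rot: [0.045, 0.999, 0.0, -0.001]
ft_force: [0.3, -0.1, -0.4]
grip_width: 0.0551
grasp_force: 0.0
```

Call:
arm_command:
  slide:
    - [-2,4.5,0]
    - [-4,9,0]
    - [-6,13.5,0]
    - [-7.9,17.9,0]
    - [-7.9,17.9,0]
  spin: [2.4,4.8,7.1,9.5,9.5]

```text
clock: 41.12
eef_pos: [0.6363, -0.0053, 0.1188]
tool_rot: [0.124, 0.992, 0.0, -0.001]
ft_force: [-0.1, 0.7, -0.5]
grip_width: 0.0548
grasp_force: 0.0
```

Call:
arm_command:
  slide:
    - [0,0,1]
    - [0,0,2]
    - [0,0,2]
    - [0,0,2]
    - [0,0,2]
  spin: [0,0,0,0,0]

```text
clock: 41.75
eef_pos: [0.6358, -0.0093, 0.1008]
tool_rot: [0.127, 0.992, 0.0, 0.0]
ft_force: [0.5, -0.8, 0.4]
grip_width: 0.0551
grasp_force: 0.0
```

```bash
python3 w.py w8.png|grep -v cam; python3 plan.py "635 -8 7 75.5"
```

```text
[[325.2, 0.0, 279.0], [0.0, 325.2, 209.4], [0.0, 0.0, 1.0]]
1163 [41. 16.] [ 415.5 -162.2] [53.  26.2] 71.5 [204.  52.  50.]
1373 [ 53. 174.] [ 553.3 -186.5] [51.4 26.9] 60.0 [215.  55.  53.]
1175 [282. 213.] [635.4  -7.3] [24.9 25.4] 76.4 [191. 192. 194.]
476 [159. 216.] [ 614.8 -102.1] [37.3 21.5] 23.3 [27. 28. 30.]
151 [331. 309.] [725.9   9.8] [ 5.3 21.5] 39.4 [134. 135. 127.]
at [635.9  -9.1 100.9] phi 75.4 t 41.8 w 54.6 F [-0.9  0.2 -0. ] j [-1. 34. 10. 67.  0. 14.]
slide [0.11 0.09 9.39] spin -0.1
```

Call:
arm_command:
  slide:
    - [0.1,0.1,3]
    - [0.1,0.2,6]
    - [0.1,0.2,8]
    - [0.1,0.2,9.4]
    - [0.1,0.2,9.4]
  spin: [-1,-1,-1,-1,-1]

```text
clock: 42.42
eef_pos: [0.6343, -0.0066, 0.0054]
tool_rot: [0.118, 0.993, -0.0, -0.001]
ft_force: [-0.8, 0.1, 0.4]
grip_width: 0.0545
grasp_force: 0.0
```

Call:
arm_command:
  slide:
    - [0,0,0]
    - [0,0,0]
    - [0,0,0]
    - [0,0,0]
    - [0,0,0]
  spin: [0,0,0,0,0]
  jaw: 2.0

```text
clock: 43.05
eef_pos: [0.6363, -0.0067, 0.0079]
tool_rot: [0.118, 0.993, 0.0, 0.001]
ft_force: [-0.8, -0.5, 5.3]
grip_width: 0.0232
grasp_force: 60.2
```

Call:
arm_command:
  slide:
    - [0,0,-2]
    - [0,0,-5]
    - [0,0,-9]
    - [0,0,-12]
    - [0,0,-12]
  spin: [0,0,0,0,0]

```text
clock: 43.68
eef_pos: [0.6371, -0.0066, 0.1294]
tool_rot: [0.118, 0.993, 0.0, 0.003]
ft_force: [-0.3, -0.1, -0.7]
grip_width: 0.0236
grasp_force: 59.5
```

```bash
python3 plan.py "541 -344 125 94.4; 541 -344 16 94.4"
```

```text
at [637.1  -6.6 129.4] phi 76.5 t 43.67 w 23.6 F [-0.3 -0.1 -0.7] j [-1. 32. 13. 70. -0. 13.]
slide [  0.72 -17.52   0.22] spin -9.0
slide [  3.44 -17.2    0.22] spin -9.0
slide [-0.   0.  10.9] spin -0.0
```

Call:
arm_command:
  slide:
    - [0.1,-3.5,0]
    - [0.3,-7,0]
    - [0.4,-10.5,0]
    - [0.6,-14,0]
    - [0.7,-17.5,0]
  spin: [-1.8,-3.6,-5.4,-7.2,-9]

```text
clock: 44.3
eef_pos: [0.5857, -0.1758, 0.1242]
tool_rot: [0.039, 0.999, 0.0, -0.002]
ft_force: [-0.3, 0.3, 0.6]
grip_width: 0.0236
grasp_force: 59.5
```

Call:
arm_command:
  slide:
    - [0.9,-4.3,0]
    - [1.7,-8.6,0]
    - [2.6,-12.9,0]
    - [3.4,-17.2,0]
    - [3.4,-17.2,0]
  spin: [-2.2,-4.5,-6.8,-9,-9]

```text
clock: 44.92
eef_pos: [0.5376, -0.3465, 0.1241]
tool_rot: [-0.036, 0.999, 0.001, -0.001]
ft_force: [0.9, -0.1, 0.4]
grip_width: 0.0236
grasp_force: 59.5
```

Call:
arm_command:
  slide:
    - [0,0,2]
    - [0,0,5]
    - [0,0,5]
    - [0,0,5]
    - [0,0,5]
  spin: [0,0,0,0,0]

```text
clock: 45.55
eef_pos: [0.5408, -0.3441, 0.0777]
tool_rot: [-0.039, 0.999, -0.001, 0.001]
ft_force: [0.2, 1.1, -1.0]
grip_width: 0.0233
grasp_force: 59.5
```

```bash
python3 plan.py "541 -344 15 94.4"
```

```text
at [ 540.8 -344.1   77.7] phi 94.5 t 45.55 w 23.3 F [ 0.2  1.1 -1. ] j [-32.  35.   9.  64.   0. -37.]
slide [-0.02  0.01  6.27] spin 0.1
```

Call:
arm_command:
  slide:
    - [0,0,2]
    - [0,0,4]
    - [0,0,6]
    - [0,0,6.1]
    - [0,0,6.1]
  spin: [0,0,0,0,0]

```text
clock: 46.18
eef_pos: [0.5405, -0.3443, 0.0166]
tool_rot: [-0.039, 0.999, -0.001, 0.001]
ft_force: [-0.6, -0.2, 0.6]
grip_width: 0.0236
grasp_force: 59.5
```

Call:
arm_command:
  slide:
    - [0,0,0.1]
    - [0,0,0.2]
    - [0,0,0.3]
    - [0,0,0.4]
    - [0,0,0.5]
  spin: [0,0,0,0,0]

```text
clock: 46.8
eef_pos: [0.5398, -0.3439, 0.0109]
tool_rot: [-0.039, 0.999, -0.0, 0.0]
ft_force: [-2.1, 1.4, 7.5]
grip_width: 0.0232
grasp_force: 60.5
```

Call:
arm_command:
  slide:
    - [0,0,0]
    - [0,0,0]
    - [0,0,0]
    - [0,0,-2]
    - [0,0,-5]
  spin: [0,0,0,0,0]
  jaw: 4.5

```text
clock: 47.42
eef_pos: [0.5388, -0.3432, 0.0594]
tool_rot: [-0.039, 0.999, 0.001, -0.001]
ft_force: [0.2, 1.0, 0.4]
grip_width: 0.0451
grasp_force: 0.0
```

Call:
arm_command:
  slide:
    - [0,0,-4]
    - [0,0,-8]
    - [0,0,-12]
    - [0,0,-14]
    - [0,0,-14]
  spin: [0,0,0,0,0]

```text
clock: 48.05
eef_pos: [0.5409, -0.3446, 0.2025]
tool_rot: [-0.039, 0.999, -0.001, 0.002]
ft_force: [-0.2, 0.2, -1.1]
grip_width: 0.0454
grasp_force: 0.0
```

```bash
python3 w.py w9.png|grep -v cam;  python3 - <<'E'
from h import *
save(camera('top'),'fin.png')
E
```

```text
[[325.2, 0.0, 279.0], [0.0, 325.2, 209.4], [0.0, 0.0, 1.0]]
3015 [283. 141.] [ 494.5 -345.9] [190.9 120.7] 4.1 [ 29.  44. 117.]
922 [453.  89.] [ 415.1 -163.4] [51.9 26.8] 71.3 [188.  50.  48.]
673 [281.  93.] [ 447.  -351.4] [25.2 24.6] 4.3 [178. 179. 182.]
220 [ 40. 184.] [ 552.6 -653. ] [140.5   8. ] 42.9 [ 61.  96. 171.]
631 [281. 185.] [ 539.1 -343.7] [26.  24.6] 4.6 [170. 172. 175.]
905 [419. 208.] [ 552.5 -187.2] [51.7 26.3] 60.0 [194.  52.  50.]
218 [457. 259.] [ 613.  -118.1] [19.8 37.6] 58.2 [16. 17. 18.]
773 [ 45. 291.] [ 718.6 -678. ] [ 31.  100.2] 8.5 [175. 172. 175.]
```

View pics/w9.png

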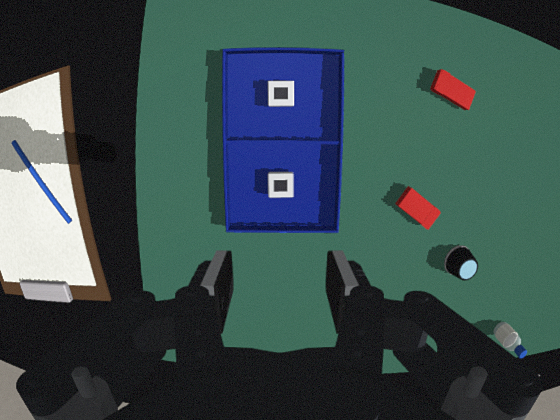

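View pics/fin.png

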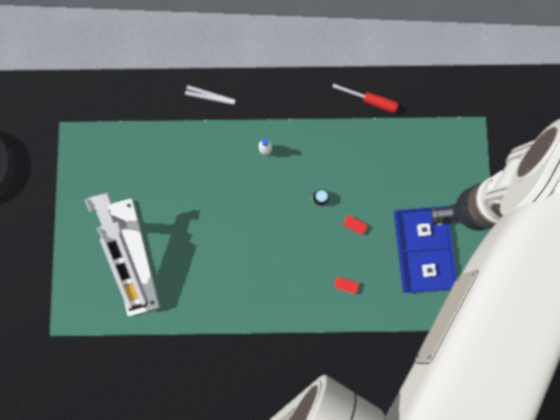

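The wrist view shows one silver unit in each compartment, at (281,93) and (281,185). In the top view the tube holds gold, black, black at (132,292), (122,271) and (114,249). The loupe at (321,197), the bottle at (265,146) and the reds are where they were.

```bash
python3 -c "
from workcell import *
print(job_done())"
```

```text
the job is handed in; nothing more can be done
None
```

The job is done and handed in at about 48 s: the rail tube holds gold first, then the two blacks, all with bands down the slope; each tray compartment holds one silver module; the loupe and bottle were left standing where they were.

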